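Hold a replacement mounting lug against a headlamp for screwing

TASK

Be my third hand: take the T-shaped mounting lug out of its pocket in the tray and press the flat front of its foot, upright, square and centred, against the steel pad on the lamp in the sprung stand. Push steadily with about 9 N, which drives the lamp about half-way back along its 30 mm of travel (never to its end stop), and finish like that, still gripping and pushing with only the lug touching the lamp, so that I can put the screws in. Leave the other parts and tools where they are.

Things in the scene. Friction and masses are not known exactly. Their poses are not given: they have to be found in the camera images.
- lug_grip (a point): centre of the web of the loose black plastic lug, half-way up (26 above its underside): grip here. From above the lug is a T, 46 long, 52 tall, 35 to 70 g: foot plate 8 thick (x), 34 wide (y) at its +x end, web 38 long (x), 12 thick (y) behind it. z up, +x out of the foot's front, the face to press, 27 ahead of this point. It stands in one of the tray's pockets, foot towards the tray's +x
- lug_face (a point): centre of the flat front of the lug's foot (34 wide, 52 tall; 26 above its underside); same axes as the lug, +x out of the foot. The lug has up to 5 mm and 5 degrees of play in its pocket
- tray: grey tray fixed to the bench, 202 long (x), 58 wide (y), 9 high, origin at the centre of its underside; floor and walls 4 thick, pockets 5 deep. Three pockets in a row along x, centres at -66, 0 and +66, hold the lug, the spacer and the bush in random order. Its +x end points roughly to the robot's right, towards the stand
- lamp_pad (a point): centre of the near face of the steel pad (44 wide, 62 tall, upright, this point 85 above the bench) on a stub of the lamp. +x points into the pad, the direction to push (level, roughly to the robot's right); z up, y level along the face. It moves along +x with the lamp. Nothing lies under the pad or in front of it; the lamp's round body, up to 150 above the bench, begins 50 behind its face
- lamp (a joint): the round black headlamp (104 in diameter, lens with steel rim facing away from the robot) rides on the sprung carriage of a grey stand fixed to the bench. Value: how far it has been pushed back along the pad's +x: 0 at rest, 0.030 at the end stop. Spring 0.6 N per mm, no preload, light friction (0.2 N): 9 N at 0.015
- spacer: bystander in a tray pocket: straight black block 46 long, 14 wide, 40 tall, without a foot plate; origin at the centre of its underside
- bush: bystander in a tray pocket: round black bush 38 tall, 34 diameter flange below, 24 diameter above; origin at the centre of its underside
- bezel: bystander: metal lamp ring 136 outside, 112 inside, 16 high, lying on the bench beyond the work; origin at the centre of its underside
- glue: bystander: white bottle with a red cap, 48 diameter, 110 tall, upright on the bench beyond the stand; origin at the centre of its underside
- driver: bystander: screwdriver lying on the bench beyond the tray
There are look-alikes about, which are no part of the job. Several things have the shape of the tray; the one meant has the colours described above. Leave any blue look-alike of the part that bears lug_grip alone.

How it is judged:
By the outcome, as a careful person would: the job done as asked, in the order asked, and still so for the second after the job is handed in, while the arm keeps its last pose, push and grip.
It also fails if it takes over 38 s, if anything falls off the work surface, if the arm or the gripper's body presses on something with over 40 N, if the wrist force passes 120 N, or if a joint passes its speed limit or range.

ROBOT

A 6-joint arm with a two-finger parallel gripper is mounted at the origin on the work surface. World frame = base frame: x ahead of the robot, y to its left, z up, the work surface at z = 0. Lengths are in m, angles in degrees, forces in N, time in s.
With the tool pointing down it reaches from about 0.375 to 0.75 m from the base axis. Payload 9 kg.
Tool frame: the origin (TCP) lies on the centre line of the jaws, within the pads' length; the fingertips stand 11 mm ahead of it and the grasp point (between the pads) lies 8 mm behind it; z points along the fingers, y is the line along which they close (so a half turn about z gives the same grasp; the last joint's range is limited). The gripper opens to 85 mm and grips with 20 to 120 N. Pads are 22 mm wide; open, the fingers measure 114 mm over their backs; the gripper's body (76 mm by 85 mm) begins 54 mm behind the grasp point. The pads swing forward as they close: fully open they stand 13 mm farther back than shut.
Start: joints at [-77.16, 5.964, 5.575, 89.605, 0, 77.527], TCP at [0.257, -0.542, 0.242] pointing down, gripper open.
Joint ranges: [-171.21, 171.21], [-48.23, 106.86], [-62.78, 66.21], [-105.2, 120.99], [-86.42, 89.51], [-180, 180]. Speed limits (degrees/s): [127.2, 127.2, 147.25, 180, 180, 180].

INTERFACE

Orientations are given as a 3x3 rotation matrix whose columns are the frame's x, y, z axes.
In Python, from plant import r gives the robot as it stands. The module is installed in compiled form; this text tells all that it offers.
- The arm moves only by the tool arm_command, never from a script. Its argument "increments" is a list of rows, each a list of 5 numbers: the finger opening in mm, from 0 to 85.4, then the shift along the tool's x, y, z in mm, then the turn about the tool's z in rad. In form: [[claw, dx, dy, dz, roll], ...]. A call has 1 to 5 rows; each row is the pose to reach, as a shift and turn from the pose commanded when the call began, along the tool's axes at that moment; what a row does not reach only later rows make up. A row lasts 1/8 s, in which the tool goes at most 62.5 mm and 10.7 degrees, less where a joint would pass 70% of its speed; a pose out of reach is approached as far as the arm can. A call with a gripper value outside its range is refused whole. The fingers move at their own pace and stop on an object; "force" is the grip in N (left out, the last holds). Time passes only in rows, so rows that repeat a pose let the fingers close. It gives the time, the measured TCP pose, the force, the opening and the grip force at its end, in the units of the state.
- r.sense(): the state, without advancing time (a new reading comes with each control period).
- r.camera(name): name is "side" or "top" or "wrist"; returns the picture (480x640x3 uint8, red, green, blue); there is no depth.
- r.get_calibration(name): a dict with "fov_y" (degrees; the focal length in pixels is half the picture's height over the tangent of half this angle, whatever the lens; pixels are square), "cx", "cy" (the principal point, pixels), "R" (3x3) and "t" (3): a world point X has camera coordinates R X + t. Camera axes: x right, y down, z forward; pixel columns grow to the right and rows downward; lengths in m; the calibration is good to about 2 mm. A picture is of the moment at which its call begins: read the wrist's pose just before it. get_calibration takes no time and is no camera call; for the wrist camera it gives the pose at the moment of the call.
- r.close_job(): hands the job in; it is judged then, once.
The state is a dict: "clock": time; "joint_pos": joint angles; "joint_velocities": joint speeds; "joint_efforts": joint torques, N m; "ee_pos": TCP position; "ee_rot": TCP orientation; "force": force on the tool from outside, world axes, zero at the start; "torque": the same for the moment, N m; "opening": finger opening in m; "grip_force": force on a finger pad.
Only numpy, scipy, OpenCV 4.12 (cv2) and the standard library are available. Lean on these libraries where they do the work, as an engineer would, in place of code of your own. Each camera call takes 0.05 s, during which the arm holds its last target. There are 200 camera calls.

## Working session

There is one attempt and no reset: what is moved stays moved. The work goes in short steps, Python scripts to look and compute and a tool call to move; the robot and the scene stay as the last step left them, time stands still between calls to the robot, and variables do not carry over. Pictures are saved under pics/ and viewed, at most 10 in all, crops included, and the job is handed in when it is done.

Besides the shell and the picture viewer there is one more tool, called after "Emit:" as a command line: name --pt "numbers of a row" for each row, then --argument value for the rest. arm_command: Moves the arm, as the interface text tells. Its arguments: {"type":"object","properties":{"increments":{"type":"array","items":{"type":"array","items":{"type":"number"}}},"force":{"type":"number"}},"required":["increments"]}

```bash
mkdir -p pics; cat > h.py <<'E'
import numpy as np, cv2
from plant import r
def save(n,im,): cv2.imwrite('pics/'+n+'.png',im[:,:,::-1])
def cal(n):
    c=r.get_calibration(n); f=240/np.tan(np.radians(c['fov_y'])/2)
    return f,c['cx'],c['cy'],np.array(c['R']),np.array(c['t'])
def ray(c,u,v):
    f,cx,cy,R,t=c; d=R.T@np.array([(u-cx)/f,(v-cy)/f,1]); return -R.T@t,d
def plane(c,u,v,z):
    o,d=ray(c,u,v); return o+d*(z-o[2])/d[2]
def proj(c,X):
    f,cx,cy,R,t=c; p=R@np.array(X)+t; return np.array([cx+f*p[0]/p[2],cy+f*p[1]/p[2]])
E
python3 - <<'E'
from h import *
for n in ['top','side']:
    im=r.camera(n); save(n,im); print(n,r.get_calibration(n))
s=r.sense(); print(s)
E
```

```text
top {'fov_y': 48.89093512439858, 'cx': 333.4884290565208, 'cy': 239.40133215427926, 'R': array([[ 0.00425454, -0.99988395,  0.01462817],
       [-0.99379221, -0.00585396, -0.11109805],
       [ 0.11117079, -0.01406469, -0.99370179]]), 't': array([0.06520375, 0.53881673, 1.19760864])}
side {'fov_y': 47.31061425188511, 'cx': 322.14901625657444, 'cy': 247.17789634260816, 'R': array([[-0.74938233, -0.66198095,  0.01439956],
       [-0.47932741,  0.5273532 , -0.70152964],
       [ 0.45680561, -0.53261602, -0.71249478]]), 't': array([0.45537231, 0.27177152, 0.97025844])}
{'clock': 0.1, 'joint_pos': array([-7.71610761e+01,  5.99586476e+00,  5.53163035e+00,  8.96050206e+01,
        2.58283620e-03,  7.75272110e+01]), 'joint_velocities': array([ 0.03588484, -0.0103441 ,  0.14168824,  0.06729644,  0.05126497,
        0.08109387]), 'joint_efforts': array([ 7.97197659e-03, -5.58210289e+01,  5.04717064e+01,  1.31393169e-02,
       -1.93013648e-04,  1.76224620e-05]), 'ee_pos': array([ 0.25648633, -0.54210048,  0.24159437]), 'ee_rot': array([[ 9.03995212e-01,  4.27542519e-01, -2.24640593e-04],
       [ 4.27542469e-01, -9.03994483e-01,  1.18852517e-03],
       [ 3.05071187e-04, -1.17046446e-03, -9.99999268e-01]]), 'force': array([-0.35705789, -0.30614425, -0.36583063]), 'torque': array([-0.04804594, -0.00967788, -0.0245279 ]), 'grip_force': 0.0, 'opening': 0.08521932634914843}
```

View pics/top.png

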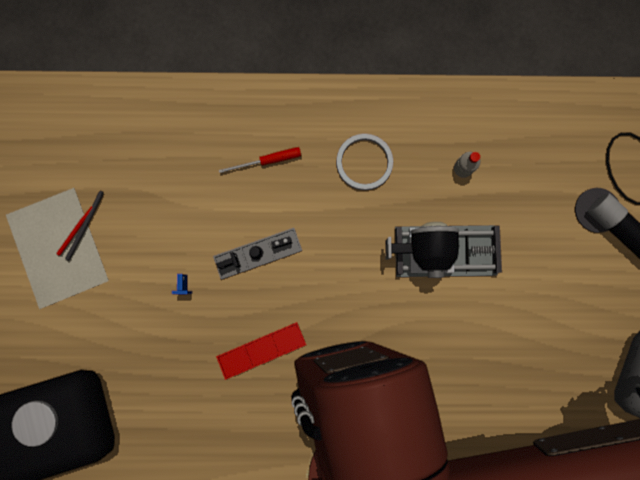

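View pics/side.png

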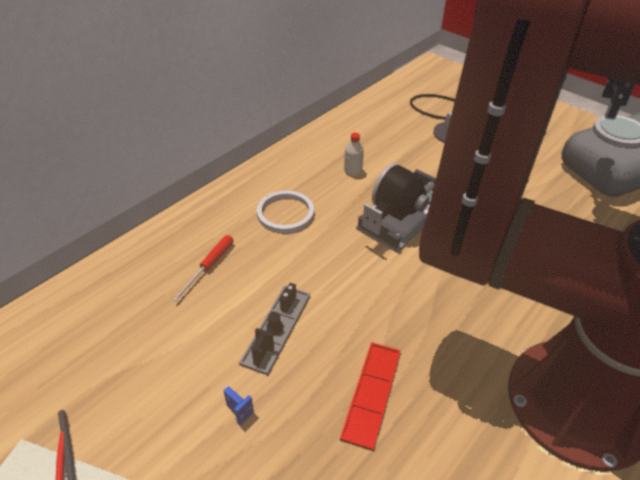

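The grey tray is at top (258,253) and the red one at (262,350) is a look-alike. The blue lug at (181,285) is also a look-alike. The pad is near (389,248). In the grey tray, the bush is at (256,253) and the lug candidates are at (228,263) and (282,241). An enlarged crop should tell which is the lug.

```bash
python3 - <<'E'
from h import *
t=cv2.imread('pics/top.png'); s=cv2.imread('pics/side.png')
a=cv2.resize(t[220:290,205:310],(600,400),interpolation=cv2.INTER_CUBIC)
a=cv2.convertScaleAbs(a,alpha=1.8,beta=20)
b=cv2.resize(s[275:380,230:320],(200,233)); b=cv2.convertScaleAbs(cv2.resize(s[275:380,230:320],(171,200),interpolation=cv2.INTER_CUBIC),alpha=1.8,beta=20)
b2=cv2.convertScaleAbs(cv2.resize(t[215:285,375:510],(386,200),interpolation=cv2.INTER_CUBIC),alpha=1.8,beta=20)
o=np.zeros((600,600,3),np.uint8); o[:400]=a; o[400:,:171]=b; o[400:,180:566]=b2
cv2.imwrite('pics/crop.png',o)
c=cal('top'); 
for u,v,z in[(228,262,.05),(258,253,.009),(282,241,.04),(389,248,.1)]: print(plane(c,u,v,z))
E
```

```text
[0.4832133  0.30725469 0.05      ]
[0.50755225 0.24505411 0.009     ]
[0.53291171 0.18651745 0.04      ]
[ 0.51236989 -0.05269858  0.1       ]
```

View pics/crop.png

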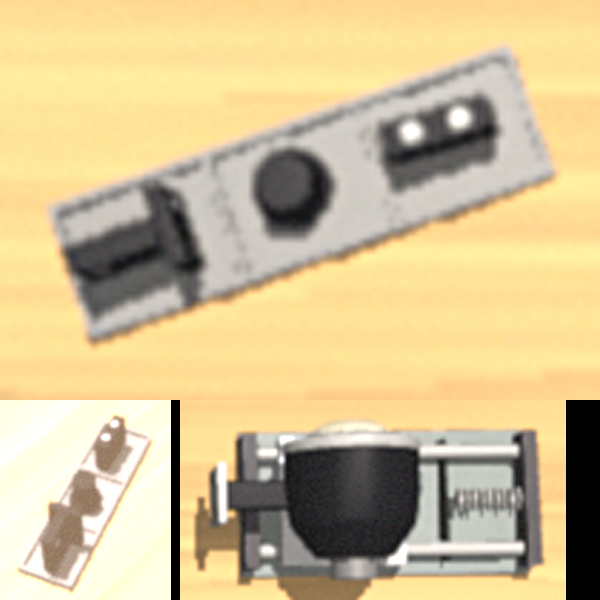

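The T-shaped lug is the left part, at top (228,262), with its foot towards the right. The block with two shiny dots at (282,241) is the spacer, since it has no foot, and the pad is the bright plate at about (389,248). I'll go above the lug for a closer look.

```bash
cat >> h.py <<'E'
def go(x,y,z,yaw):
    s=r.sense(); R=s['ee_rot']; d=R.T@(np.array([x,y,z])-s['ee_pos'])*1000
    cur=np.degrees(np.arctan2(R[1,0],R[0,0])); w=(yaw-cur+180)%360-180
    print('t',round(s['clock'],2),'pos',s['ee_pos'].round(4),'yaw',cur.round(2),'shift',d.round(1),'roll',round(-np.radians(w),4),'q',s['joint_pos'].round(0))
E
python3 - <<'E'
from h import *
go(.42,-.1,.25,70); go(.48,.307,.25,109)
s=r.sense(); c=cal('wrist'); print((s['ee_rot'].T@(-c[3].T@c[4]-s['ee_pos'])).round(3),(c[3]@s['ee_rot']).round(2))
E
```

```text
t 0.1 pos [ 0.2565 -0.5421  0.2416] yaw 25.31 shift [ 336.8 -329.8   -7.9] roll -0.78 q [-77.   6.   6.  90.   0.  78.]
t 0.1 pos [ 0.2565 -0.5421  0.2416] yaw 25.31 shift [ 565.1 -672.    -7.4] roll -1.4606 q [-77.   6.   6.  90.   0.  78.]
[ 0.069 -0.    -0.132] [[ 0.    1.   -0.  ]
 [-0.96  0.   -0.27]
 [-0.27  0.    0.96]]
```

Emit:
arm_command --pt "85 337 -330 -8 -0.78" --pt "85 337 -330 -8 -0.78" --pt "85 337 -330 -8 -0.78" --pt "85 337 -330 -8 -0.78" --pt "85 337 -330 -8 -0.78"

```text
clock: 0.72
ee_pos: [0.3651, -0.2474, 0.2474]
ee_rot: [[0.339, 0.941, 0.0], [0.941, -0.339, 0.0], [0.0, 0.0, -1.0]]
force: [0.5, 0.1, 0.0]
opening: 0.0851
grip_force: 0.0
```

Emit:
arm_command --pt "85 0 0 0 0"

```text
clock: 0.85
ee_pos: [0.366, -0.246, 0.2479]
ee_rot: [[0.337, 0.942, 0.001], [0.942, -0.337, -0.0], [0.0, 0.001, -1.0]]
force: [-0.2, -0.2, 0.1]
opening: 0.085
grip_force: 0.0
```

```bash
python3 - <<'E'
from h import *
go(.47,.1,.25,90);go(.48,.307,.25,109)
E
```

```text
t 0.85 pos [ 0.366  -0.246   0.2479] yaw 70.32 shift [360.8 -18.6  -2. ] roll -0.3434 q [-51. -22. -19.  93.   0.  59.]
t 0.85 pos [ 0.366  -0.246   0.2479] yaw 70.32 shift [559.1 -78.9  -2. ] roll -0.675 q [-51. -22. -19.  93.   0.  59.]
```

Emit:
arm_command --pt "85 360 -20 -2 -0.34" --pt "85 360 -20 -2 -0.34" --pt "85 360 -20 -2 -0.34" --pt "85 360 -20 -2 -0.34" --pt "85 360 -20 -2 -0.34"

```text
clock: 1.48
ee_pos: [0.4558, 0.0511, 0.2492]
ee_rot: [[0.01, 1.0, 0.0], [1.0, -0.01, -0.0], [-0.0, 0.0, -1.0]]
force: [1.1, -1.3, 0.4]
opening: 0.0851
grip_force: 0.0
```

Emit:
arm_command --pt "85 0 0 0 0"

```text
clock: 1.6
ee_pos: [0.4556, 0.0531, 0.2489]
ee_rot: [[0.003, 1.0, -0.001], [1.0, -0.003, 0.001], [0.0, -0.001, -1.0]]
force: [0.3, -1.0, -0.9]
opening: 0.0847
grip_force: 0.0
```

```bash
python3 - <<'E'
from h import *
go(.48,.307,.22,109)
im=r.camera('wrist'); save('w1',im); print(cal('wrist')[0])
c=cal('wrist'); print([proj(c,p) for p in [(.512,-.053,.1),(.48,.307,.05)]])
E
```

```text
t 1.6 pos [0.4556 0.0531 0.2489] yaw 89.82 shift [254.   23.6  29. ] roll -0.3348 q [-10. -19. -17.  92.   0.  80.]
390.62298751980023
[array([387.58363471, 346.97336361]), array([ 351.8526042 , -158.96765797])]
```

View pics/w1.png

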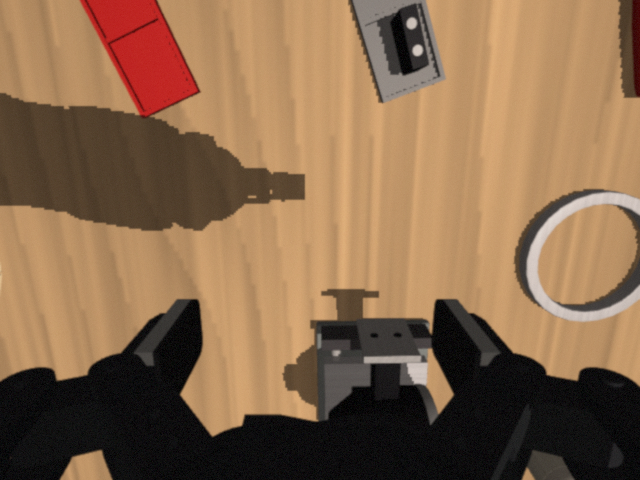

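The wrist view shows the pad's face, roughly (358–421, 320–360). It has two holes near (374,335) and (397,335), and its bright top edge lies along row ~357. The grey tray is at the top. I'll enlarge the pad for exact corners.

```bash
python3 - <<'E'
import cv2,numpy as np
im=cv2.imread('pics/w1.png')[310:370,345:435]
cv2.imwrite('pics/w1c.png',cv2.convertScaleAbs(cv2.resize(im,(720,480),interpolation=cv2.INTER_NEAREST),alpha=1.5))
E
```

```text
(no output)
```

View pics/w1c.png

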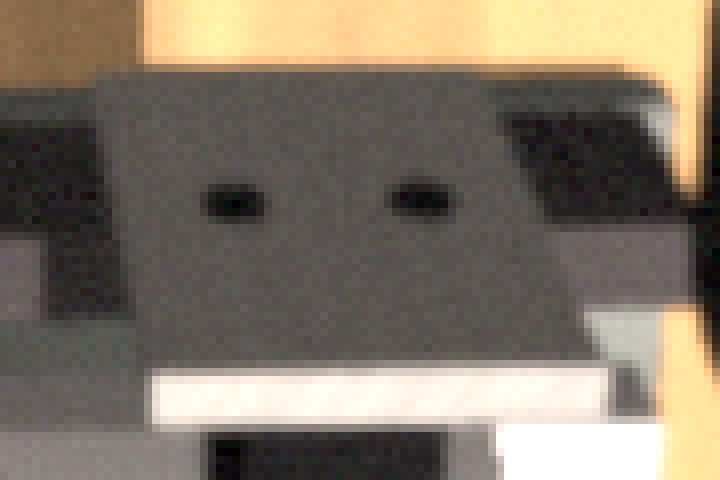

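```bash
python3 - <<'E'
from h import *
c=cal('wrist')
P=[plane(c,u,v,z) for u,v,z in[(363.1,355.2,.116),(420.4,355.1,.116),(356.6,318.5,.054),(404.5,318.5,.054)]]
for p in P: print(p.round(4))
for a,b in((0,1),(2,3)):
    d=P[b]-P[a]; print(np.linalg.norm(d), np.degrees(np.arctan2(d[1],d[0])))
print(np.mean(P,0))
go(.48,.307,.22,109)
E
```

```text
[ 0.4902 -0.0502  0.116 ]
[ 0.5344 -0.0503  0.116 ]
[ 0.4913 -0.0516  0.054 ]
[ 0.5356 -0.0517  0.054 ]
0.04414974455161032 -0.10101717779348479
0.04426974937994573 -0.22306404798659435
[ 0.51286152 -0.05095029  0.085     ]
t 1.65 pos [0.4554 0.051  0.2488] yaw 89.69 shift [256.1  23.3  28.8] roll -0.337 q [-10. -19. -17.  92.  -0.  80.]
```

Emit:
arm_command --pt "85 254 24 29 -0.33" --pt "85 254 24 29 -0.33" --pt "85 254 24 29 -0.33" --pt "85 254 24 29 -0.33" --pt "85 254 24 29 -0.33"

```text
clock: 2.28
ee_pos: [0.4817, 0.3046, 0.2186]
ee_rot: [[-0.317, 0.949, -0.002], [0.949, 0.317, -0.001], [-0.0, -0.002, -1.0]]
force: [0.4, -0.4, 0.1]
opening: 0.0849
grip_force: 0.0
```

Emit:
arm_command --pt "85 0 0 0 0" --pt "85 0 0 0 0"

```text
clock: 2.52
ee_pos: [0.4823, 0.3016, 0.2207]
ee_rot: [[-0.313, 0.95, 0.0], [0.95, 0.313, -0.0], [-0.0, 0.0, -1.0]]
force: [0.2, 0.4, 0.3]
opening: 0.085
grip_force: 0.0
```

```bash
python3 - <<'E'
from h import *
go(.48,.307,.22,109)
c=cal('wrist'); im=r.camera('wrist'); p=proj(c,(.483,.307,.056)); print(p)
u,v=(p+.5).astype(int); u0,v0=max(0,u-75),max(0,v-75); k=im[v0:v0+150,u0:u0+150]; print(u0,v0)
save('w2',im); save('w2c',cv2.convertScaleAbs(cv2.resize(k,None,fx=4,fy=4,interpolation=cv2.INTER_NEAREST),alpha=2,beta=10))
E
```

```text
t 2.52 pos [0.4823 0.3016 0.2207] yaw 108.25 shift [ 5.9 -0.5  0.7] roll -0.0132 q [19.  0. -3. 87. -0. 91.]
[320.07700952 211.89050152]
245 137
```

View pics/w2c.png

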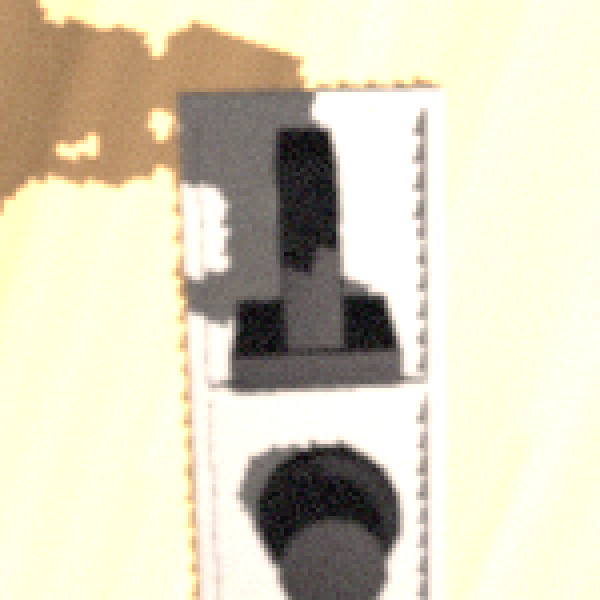

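The close view shows the black T lug with its foot top between crop rows ~350 and 385 (x 232–402) and its web upward at x 280–345. It matches the description and stands well in the pocket.

```bash
python3 - <<'E'
from h import *
c=cal('wrist')
q=[(233,352),(400,348),(232,389),(402,382)]
P=[plane(c,245+u/4-.5,137+v/4-.5,.056) for u,v in q]
for a,b in((0,1),(2,3),(2,0),(3,1)):
    d=P[b]-P[a]; print(np.linalg.norm(d).round(4), np.degrees(np.arctan2(d[1],d[0])).round(2))
F=(P[2]+P[3])/2; B=(P[0]+P[1])/2; print('front',F,'back',B)
w=[plane(c,245+u/4-.5,137+v/4-.5,.056) for u,v in [(286,349),(345,347)]]; print('web front mid',(w[0]+w[1])/2)
im=cv2.imread('pics/w2.png'); g=im.max(2)[165:225,310:336]
for v in range(172,225,6): print(v,im.max(2)[v,308:336])
E
```

```text
0.0327 19.71
0.0335 20.74
0.0075 106.24
0.0069 112.68
front [0.49107778 0.2920583  0.056     ] back [0.48869505 0.29885383 0.056     ]
web front mid [0.48838545 0.29917591 0.056     ]
172 [ 56  56  52  52  50  43  26  11  11  10   2   6   4   6   7   9   6  11
   7  51 104 134 142 144 144 143 146 144]
178 [ 54  54  56  55  50  41  21  11  15   8  18   9  10  14  16  16   6  17
  20  10  41  89 129 143 142 143 143 146]
184 [ 56  56  56  57  57  55  35  10  17  10  17  17  14   9  12  16   9   9
   8  10  26  61 115 139 143 144 144 145]
190 [ 56  58  54  61  58  57  36  19  12   6  12  10  18  15  12  18  14  15
  11   4  15  49 101 132 142 143 140 142]
196 [ 56  54  54  57  53  52  36  19  18  17  16  18  14  16  10  19  12  14
  13  16  10  50 105 131 141 142 143 144]
202 [ 53  56  57  53  53  55  45  24  16  17  12  16  14  15  17  30  44  48
  48  50  49  56  88 125 140 143 145 140]
208 [57 56 55 54 55 53 50 40 37 35 40 40 40 46 46 46 47 46 50 49 49 48 35 48
 53 58 63 75]
214 [ 4 10 10  0  6  9  9 16 30 43 42 42 44 44 47 46 47 46 48 47 52 47 32 17
  6  5 10  2]
220 [ 9 11 10  8 15 14  6 19 23 39 44 46 44 40 44 44 49 48 47 47 50 48 34 21
 15 12 17 11]
```

```bash
python3 - <<'E'
from h import *
go(.482,.317,.0235,110.4)
E
```

```text
t 2.58 pos [0.4823 0.3018 0.2208] yaw 108.25 shift [ 14.6   4.4 197.3] roll -0.0376 q [19.  0. -3. 87. -0. 91.]
```

Emit:
arm_command --pt "50 14.5 4.5 60 -0.037" --pt "50 14.5 4.5 110 -0.037" --pt "50 14.5 4.5 140 -0.037" --pt "50 14.5 4.5 165 -0.037" --pt "50 14.5 4.5 185 -0.037"

```text
clock: 3.2
ee_pos: [0.4816, 0.3176, 0.0346]
ee_rot: [[-0.349, 0.937, 0.0], [0.937, 0.349, -0.0], [-0.0, 0.0, -1.0]]
force: [0.3, 0.1, -0.5]
opening: 0.0497
grip_force: 0.0
```

Emit:
arm_command --pt "50 0 0 0 0"

```text
clock: 3.32
ee_pos: [0.4806, 0.3177, 0.0342]
ee_rot: [[-0.349, 0.937, -0.002], [0.937, 0.349, -0.001], [-0.0, -0.002, -1.0]]
force: [0.1, -0.0, -0.3]
opening: 0.0499
grip_force: 0.0
```

```bash
python3 - <<'E'
from h import *
go(.482,.317,.0235,110.4)
E
```

```text
t 3.33 pos [0.4806 0.3177 0.0342] yaw 110.45 shift [-1.1  1.1 10.6] roll 0.0009 q [ 20.   6. -16.  68.  -0.  90.]
```

Emit:
arm_command --pt "50 -0.5 0.5 11 0" --pt "30 -0.5 0.5 11 0" --pt "20 -0.5 0.5 11 0" --pt "5 -0.5 0.5 11 0" --pt "5 -0.5 0.5 11 0" --force 60

```text
clock: 3.95
ee_pos: [0.4824, 0.3187, 0.025]
ee_rot: [[-0.35, 0.937, 0.001], [0.937, 0.35, 0.0], [-0.0, 0.001, -1.0]]
force: [-0.9, -0.3, 4.1]
opening: 0.0113
grip_force: 58.8
```

Emit:
arm_command --pt "5 0 0 0 0" --pt "5 0 0 0 0" --pt "5 0 0 0 0"

```text
clock: 4.32
ee_pos: [0.4824, 0.3187, 0.025]
ee_rot: [[-0.351, 0.937, 0.001], [0.937, 0.351, 0.0], [-0.0, 0.001, -1.0]]
force: [-1.0, 0.9, 6.2]
opening: 0.0114
grip_force: 58.9
```

Emit:
arm_command --pt "5 0 0 -15 0" --pt "5 0 0 -40 0" --pt "5 0 0 -70 0" --pt "5 0 0 -75 0" --pt "5 0 0 -75 0"

```text
clock: 4.95
ee_pos: [0.4819, 0.3184, 0.0993]
ee_rot: [[-0.35, 0.937, 0.0], [0.937, 0.35, -0.0], [-0.0, 0.0, -1.0]]
force: [-0.3, -0.5, -0.6]
opening: 0.0116
grip_force: 58.4
```

```bash
python3 - <<'E'
from h import *
go(.513,.085,.1,90)
im=r.camera('wrist'); save('w3',im)
c=cal('wrist'); s=r.sense()
lx=-s['ee_rot'][:,0]; ly=-s['ee_rot'][:,1]
for a,b in((27,-17),(27,17),(19,-17),(19,17)):
    print(proj(c,s['ee_pos']+lx*a/1000+ly*b/1000+np.array([0,0,.031])))
k=im[150:400,180:460]
save('w3c',cv2.convertScaleAbs(cv2.resize(k,(672,600),interpolation=cv2.INTER_NEAREST),alpha=2.,beta=20))
E
```

```text
t 4.95 pos [0.4819 0.3184 0.0993] yaw 110.51 shift [-229.5  -52.7   -0.7] roll 0.358 q [ 20.   3. -12.  75.  -0.  90.]
[371.39198379 443.46139209]
[263.67968335 443.36022893]
[372.40357181 422.38898472]
[262.74350434 422.28659908]
```

View pics/w3c.png

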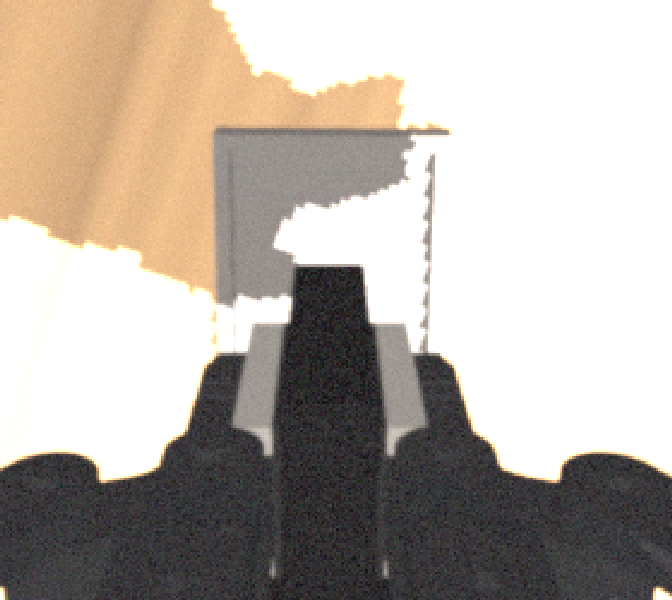

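```bash
python3 - <<'E'
from h import *
c=cal('wrist'); s=r.sense(); R=s['ee_rot']
for zo in (.003,.005,.007):
  p=[R.T@(plane(c,180+u*280/672-.5,150+267*250/600-.5,s['ee_pos'][2]+zo-.026)-s['ee_pos'])*1000 for u in(296,365)]
  print(zo,p[0].round(2),p[1].round(2))
print(s['torque'],s['force'])
go(.513,.06,.080,90.15)
im=r.camera('side'); f=cal('side'); print(proj(f,s['ee_pos']))
u,v=proj(f,s['ee_pos']).astype(int); save('s2c',cv2.convertScaleAbs(cv2.resize(im[v-60:v+60,u-70:u+70],(700,600),interpolation=cv2.INTER_CUBIC),alpha=1.8,beta=20)); print(u-70,v-60)
E
```

```text
0.003 [14.94 -6.16 23.01] [14.96  5.9  22.99]
0.005 [15.65 -6.08 21.  ] [15.67  5.82 20.99]
0.007 [16.36 -6.01 19.  ] [16.37  5.73 18.99]
[-0.00362632  0.01469256  0.01224238] [-0.60928382 -0.15851619 -1.10439334]
t 5.0 pos [0.4815 0.3183 0.0985] yaw 110.51 shift [-252.9  -61.    18.6] roll 0.3554 q [ 20.   3. -12.  75.  -0.  90.]
[256.02292057 327.71040398]
186 267
```

View pics/s2c.png

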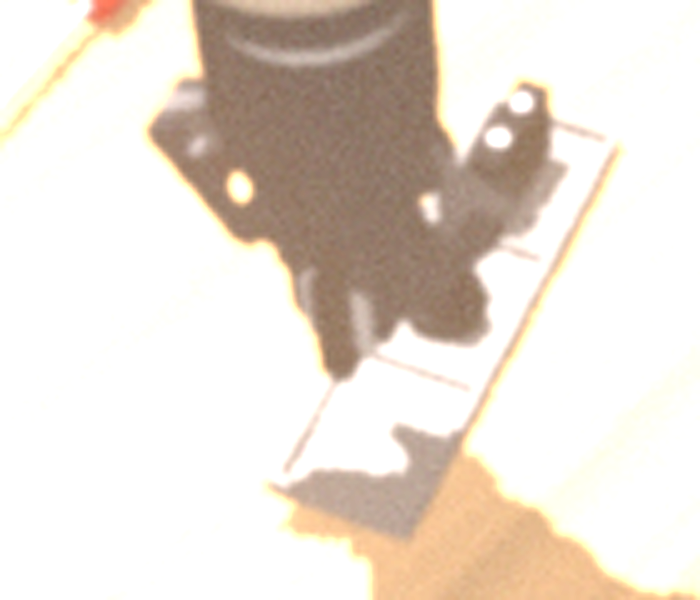

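```bash
python3 - <<'E'
from h import *
c=cal('top'); im=cv2.imread('pics/top.png')
g=im.min(2); print(g[232:266,382:396])
for u,v in((389,237),(389,258.)): print(plane(c,u,v,.116))
go(.513,.06,.0805,89.85)
E
```

```text
[[ 74  74  73  75  73  73  72  74  73  73  75  71  43  16]
 [ 73  73  72  73  73  73  74  73  73  75  75  71  42  20]
 [ 76  75  75  75  74  74  74  73  75  74  77  72  43  19]
 [ 75  76  75  75  75  74  73  74  76  74  75  72  43  16]
 [ 74  75  74  73  71  74  87  96  95  78  72  70  42  20]
 [ 71  72  70  70  68  77 111 132 131  90  70  68  41  18]
 [ 68  69  68  66  57  71 118 143 141  93  64  64  39  16]
 [ 67  70  68  61  44  63 116 141 140  92  65  62  38  20]
 [ 68  70  66  49  30  61 117 142 141  93  66  63  37  18]
 [ 69  71  66  42  25  61 119 143 140  91  67  64  40  22]
 [ 69  70  66  41  23  65 122 143 136  87  61  59  37  22]
 [ 69  69  63  40  20  61 117 142 133  74  35  35  26  23]
 [ 66  69  63  44  23  51 103 138 133  71  28  32  32  33]
 [ 68  68  65  46  28  44  93 136 134  73  30  34  34  35]
 [ 70  71  67  48  30  43  93 137 132  74  29  32  34  36]
 [ 70  71  67  47  30  43  93 138 135  74  27  32  33  34]
 [ 64  67  68  47  31  41  92 139 136  74  28  33  33  35]
 [ 38  47  65  50  31  41  91 139 135  74  28  30  32  36]
 [ 28  44  68  50  32  40  91 138 135 
[... 402 characters left out ...]
64 109 108  66  33  29  33  27]
 [ 32  33  34  35  35  33  42  60  56  39  30  33  30  29]
 [ 31  34  33  34  34  33  32  33  31  31  31  32  31  30]
 [ 32  29  31  32  32  30  32  29  29  31  30  32  31  30]
 [ 28  32  32  30  32  31  31  33  31  32  33  31  32  31]
 [ 34  34  33  34  35  33  34  32  31  31  32  33  30  30]
 [ 32  35  33  32  32  34  34  32  36  34  32  35  33  31]
 [ 35  34  34  37  35  36  34  34  35  33  35  35  36  29]
 [ 36  36  35  36  35  36  34  36  38  34  34  36  36  30]]
[ 0.53474368 -0.0509564   0.116     ]
[ 0.4891938  -0.05061722  0.116     ]
t 5.05 pos [0.4813 0.3182 0.0981] yaw 110.51 shift [-252.9  -60.7   17.7] roll 0.3606 q [ 20.   3. -12.  75.  -0.  90.]
```

Emit:
arm_command --pt "5 -60 -15 0 0.1" --pt "5 -120 -30 8 0.2" --pt "5 -180 -45 18 0.36" --pt "5 -235 -57 18 0.36" --pt "5 -253 -61 18 0.36"

```text
clock: 5.68
ee_pos: [0.5129, 0.0574, 0.0801]
ee_rot: [[0.005, 1.0, -0.002], [1.0, -0.005, -0.0], [-0.0, -0.002, -1.0]]
force: [-0.2, 0.8, -1.0]
opening: 0.0113
grip_force: 58.4
```

Emit:
arm_command --pt "5 0 0 0 0" --pt "5 0 0 0 0"

```text
clock: 5.92
ee_pos: [0.513, 0.0612, 0.0808]
ee_rot: [[0.001, 1.0, -0.001], [1.0, -0.001, 0.0], [0.0, -0.001, -1.0]]
force: [1.0, 0.0, 0.4]
opening: 0.0113
grip_force: 58.4
```

```bash
python3 - <<'E'
from h import *
go(.513,0.02,.0805,89.85); print(r.sense()['force'])
im=r.camera('wrist'); save('w4',im); 
E
```

```text
t 5.92 pos [0.513  0.0612 0.0808] yaw 89.94 shift [-41.2   0.1   0.3] roll 0.0016 q [ -8.  -7. -24.  73.   0.  82.]
[0.96155412 0.02120956 0.35424893]
```

View pics/w4.png

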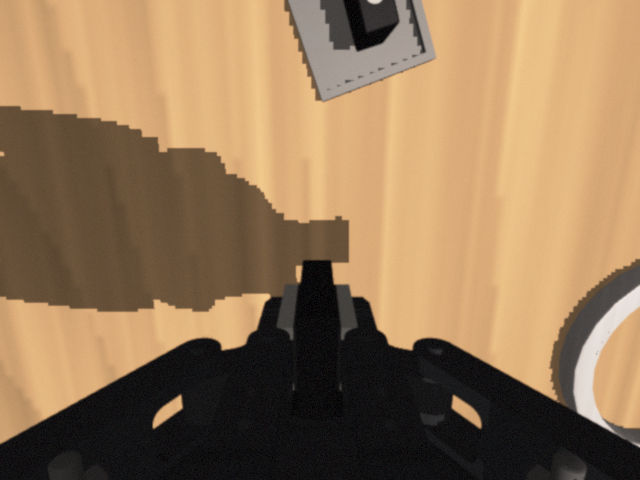

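Emit:
arm_command --pt "5 -25 0 0 0.001" --pt "5 -50 0 0 0.001" --pt "5 -65 0 0 0.001" --pt "5 -74 0 0 0.001" --pt "5 -74 0 0 0.001"

```text
clock: 6.6
ee_pos: [0.5133, -0.0138, 0.0813]
ee_rot: [[0.003, 1.0, 0.0], [1.0, -0.003, 0.0], [0.0, 0.0, -1.0]]
force: [0.4, 0.0, -0.1]
opening: 0.0114
grip_force: 58.4
```

Emit:
arm_command --pt "5 -2 0 0 0" --pt "5 -4 0 0 0" --pt "5 -6 0 0 0" --pt "5 -8 0 0 0" --pt "5 -8 0 0 0"

```text
clock: 7.22
ee_pos: [0.5133, -0.0219, 0.0813]
ee_rot: [[0.003, 1.0, 0.0], [1.0, -0.003, 0.0], [0.0, 0.0, -1.0]]
force: [0.3, 0.6, -1.2]
opening: 0.0109
grip_force: 58.4
```

Emit:
arm_command --pt "5 -1 0 0 0" --pt "5 -2 0 0 0" --pt "5 -3 0 0 0" --pt "5 -4 0 0 0" --pt "5 -4 0 0 0"

```text
clock: 7.85
ee_pos: [0.5133, -0.0259, 0.0813]
ee_rot: [[0.003, 1.0, 0.0], [1.0, -0.003, 0.0], [0.0, 0.0, -1.0]]
force: [2.1, 3.8, -1.1]
opening: 0.0112
grip_force: 58.5
```

```bash
python3 - <<'E'
from h import *
go(.513,-.0365,.0805,89.85); print(r.sense()['force'],r.sense()['torque'])
E
```

```text
t 7.85 pos [ 0.5133 -0.0259  0.0813] yaw 89.83 shift [-10.6  -0.3   0.8] roll -0.0004 q [-17.  -7. -24.  73.   0.  73.]
[ 2.06132675  3.83742267 -1.09043325] [ 0.86298769 -0.32632064  0.12908505]
```

Contact is made: 3.8 N, with a twist of about 0.13 N·m that suggests the +x edge of the foot touches first. I'll test that with repeat readings, then a small yaw.

Emit:
arm_command --pt "5 0 0 0 0" --pt "5 0 0 0 0"

```text
clock: 8.1
ee_pos: [0.5133, -0.0259, 0.0814]
ee_rot: [[0.003, 1.0, 0.0], [1.0, -0.003, -0.0], [-0.0, 0.0, -1.0]]
force: [1.4, 5.0, -1.3]
opening: 0.0111
grip_force: 58.5
```

```bash
cat >> h.py <<'E'
def ft():
    s=r.sense(); print('F',s['force'].round(2),'T',s['torque'].round(3),s['ee_pos'].round(4))
E
python3 -c "
from h import *
ft(); r.camera('wrist'); ft(); r.camera('wrist'); ft()"
```

```text
F [ 1.39  4.97 -1.33] T [ 0.845 -0.372  0.164] [ 0.5133 -0.0259  0.0814]
F [ 2.03  3.65 -1.27] T [ 0.844 -0.352  0.077] [ 0.5133 -0.0259  0.0813]
F [ 1.52  4.39 -1.06] T [ 0.837 -0.388  0.085] [ 0.5133 -0.0259  0.0813]
```

Emit:
arm_command --pt "5 0 0 0 -0.01" --pt "5 0 0 0 -0.02" --pt "5 0 0 0 -0.02"

```text
clock: 8.57
ee_pos: [0.5129, -0.0259, 0.0812]
ee_rot: [[-0.017, 1.0, -0.001], [1.0, 0.017, -0.0], [-0.0, -0.001, -1.0]]
force: [-1.2, 4.0, 1.1]
opening: 0.0113
grip_force: 58.7
```

```bash
python3 -c "
from h import *
ft(); r.camera('wrist'); ft(); r.camera('wrist'); ft()"
```

```text
F [-1.21  4.    1.12] T [0.705 0.327 0.004] [ 0.5129 -0.0259  0.0812]
F [-2.57  3.69  0.47] T [ 0.723  0.329 -0.019] [ 0.5129 -0.0259  0.0812]
F [-1.4   4.64 -0.16] T [ 0.836  0.366 -0.007] [ 0.513  -0.0259  0.0812]
```

Emit:
arm_command --pt "5 4 0 0 0" --pt "5 10 0 0 0" --pt "5 10 0 0 0" --pt "5 5 0 0 0" --pt "5 2 0 0 0"

```text
clock: 9.3
ee_pos: [0.5134, -0.024, 0.0814]
ee_rot: [[-0.017, 1.0, 0.0], [1.0, 0.017, 0.0], [0.0, 0.0, -1.0]]
force: [-0.4, 3.6, 0.6]
opening: 0.0112
grip_force: 58.6
```

Emit:
arm_command --pt "5 -3 0 0 0" --pt "5 -6 0 0 0" --pt "5 -8 0 0 0" --pt "5 -8 0 0 0" --pt "5 -8 0 0 0"

```text
clock: 9.93
ee_pos: [0.5135, -0.0314, 0.0814]
ee_rot: [[-0.017, 1.0, 0.0], [1.0, 0.017, 0.001], [0.001, 0.0, -1.0]]
force: [1.0, 7.0, 1.7]
opening: 0.0112
grip_force: 58.8
```

```bash
cat >> h.py <<'E'
def avg(n=8):
    A=[]
    for i in range(n):
        s=r.sense(); A.append(np.r_[s['force'],s['torque']]); r.camera('wrist')
    m=np.mean(A,0); fx=-m[4]/.226; print(m.round(3),'rx mm',1000*(m[5]-.0295*fx)/m[1],'sd tz',np.std(A,0)[5].round(3)); go(.513,-.0365,.0805,90)
E
python3 -c "
from h import *
avg()"
```

```text
[ 0.87   7.221  1.416  1.282 -0.129  0.124] rx mm 14.858453808290236 sd tz 0.025
t 10.32 pos [ 0.5135 -0.0313  0.0814] yaw 91.0 shift [-5.1 -0.6  0.9] roll 0.0175 q [-18.  -7. -24.  73.   0.  71.]
```

Emit:
arm_command --pt "5 6 0 0 0" --pt "5 14 0 0 0" --pt "5 14 -0.8 0.5 -0.026" --pt "5 14 -0.8 0.5 -0.026" --pt "5 8 -0.8 0.5 -0.026"

```text
clock: 10.95
ee_pos: [0.5123, -0.0237, 0.0807]
ee_rot: [[-0.043, 0.999, -0.0], [0.999, 0.043, 0.001], [0.001, -0.0, -1.0]]
force: [0.3, 4.7, -0.8]
opening: 0.0116
grip_force: 58.6
```

Emit:
arm_command --pt "5 -3 0 0 0" --pt "5 -6 0 0 0" --pt "5 -8 0 0 0" --pt "5 -8 0 0 0" --pt "5 -8 0 0 0"

```text
clock: 11.58
ee_pos: [0.5125, -0.0314, 0.0807]
ee_rot: [[-0.043, 0.999, -0.0], [0.999, 0.043, 0.002], [0.002, -0.0, -1.0]]
force: [-1.7, 8.0, 1.4]
opening: 0.0113
grip_force: 58.9
```

```bash
python3 -c "
from h import *
avg()"
```

```text
[-1.11   7.185  1.118  1.369  0.192 -0.145] rx mm -16.70220243932452 sd tz 0.022
t 11.97 pos [ 0.5125 -0.0313  0.0807] yaw 92.47 shift [-5.2  0.2  0.2] roll 0.0431 q [-18.  -7. -24.  73.   0.  69.]
```

The twist flipped sign between yaw 91.0° and 92.5°, so the face is square at about 91.7°. I'll back off, set that yaw, and push to 9 N.

Emit:
arm_command --pt "5 6 0 0 0" --pt "5 14 0 0 0" --pt "5 14 0 0 0.013" --pt "5 14 0 0 0.013" --pt "5 8 0 0 0.013"

```text
clock: 12.6
ee_pos: [0.5124, -0.0238, 0.0809]
ee_rot: [[-0.031, 1.0, 0.0], [1.0, 0.031, 0.0], [0.0, 0.0, -1.0]]
force: [-1.3, 4.1, 0.8]
opening: 0.0113
grip_force: 58.8
```

Emit:
arm_command --pt "5 -3 0 0 0" --pt "5 -6 0 0 0" --pt "5 -9 0 0 0" --pt "5 -10.5 0 0 0" --pt "5 -10.5 0 0 0"

```text
clock: 13.22
ee_pos: [0.5126, -0.0338, 0.0809]
ee_rot: [[-0.03, 1.0, -0.0], [1.0, 0.03, 0.002], [0.002, 0.0, -1.0]]
force: [-1.2, 9.0, 3.4]
opening: 0.0116
grip_force: 59.1
```

```bash
python3 -c "
from h import *
avg(10)"
```

```text
[-1.218  8.535  3.031  1.525  0.22  -0.137] rx mm -12.742831670648531 sd tz 0.015
t 13.72 pos [ 0.5127 -0.0337  0.0809] yaw 91.74 shift [-2.8  0.3  0.4] roll 0.0303 q [-18.  -7. -24.  73.   0.  70.]
```

Emit:
arm_command --pt "5 8 0 0 0" --pt "5 18 0 0 0" --pt "5 18 0 0 0.006" --pt "5 18 0 0 0.006" --pt "5 12 0 0 0.006"

```text
clock: 14.35
ee_pos: [0.5124, -0.0224, 0.0808]
ee_rot: [[-0.024, 1.0, 0.0], [1.0, 0.024, 0.0], [0.0, 0.0, -1.0]]
force: [-0.5, 2.0, 0.8]
opening: 0.0111
grip_force: 58.7
```

Emit:
arm_command --pt "5 -4 0 0 0" --pt "5 -8 0 0 0" --pt "5 -11 0 0 0" --pt "5 -12.5 0 0 0" --pt "5 -12.5 0 0 0"

```text
clock: 14.98
ee_pos: [0.5126, -0.0342, 0.0808]
ee_rot: [[-0.024, 1.0, 0.0], [1.0, 0.024, 0.002], [0.002, 0.0, -1.0]]
force: [0.6, 8.5, 1.6]
opening: 0.0111
grip_force: 59.0
```

```bash
python3 -c "
from h import *
avg(10)"
```

```text
[ 0.064  8.805  1.717  1.59   0.021 -0.114] rx mm -12.673188417278972 sd tz 0.03
t 15.47 pos [ 0.5126 -0.0341  0.0808] yaw 91.4 shift [-2.4  0.3  0.3] roll 0.0244 q [-18.  -7. -24.  73.   0.  70.]
```

Emit:
arm_command --pt "5 8 0 0 0" --pt "5 18 0 0 0" --pt "5 18 0 0 0.004" --pt "5 18 0 0 0.004" --pt "5 12 0 0 0.004"

```text
clock: 16.1
ee_pos: [0.5124, -0.0229, 0.0808]
ee_rot: [[-0.02, 1.0, 0.0], [1.0, 0.02, 0.0], [0.0, 0.0, -1.0]]
force: [0.1, 3.8, 0.2]
opening: 0.0117
grip_force: 58.8
```

Emit:
arm_command --pt "5 -4 0 0 0" --pt "5 -8 0 0 0" --pt "5 -11 0 0 0" --pt "5 -12.5 0 0 0" --pt "5 -12.5 0 0 0"

```text
clock: 16.73
ee_pos: [0.5126, -0.0347, 0.0808]
ee_rot: [[-0.02, 1.0, 0.0], [1.0, 0.02, 0.002], [0.002, 0.0, -1.0]]
force: [0.7, 8.8, 1.5]
opening: 0.0114
grip_force: 58.9
```

```bash
python3 - <<'E'
from h import *
avg(10)
t=r.camera('top'); s=r.camera('side'); save('top2',t)
a=cv2.resize(t[200:290,350:510],(640,360),interpolation=cv2.INTER_CUBIC)
b=cv2.resize(s[140:260,330:470],(280,240),interpolation=cv2.INTER_CUBIC)
w=cv2.resize(r.camera('wrist'),(320,240))
o=np.zeros((600,640,3),np.uint8); o[:360]=a; o[360:,:280]=b; o[360:,300:620]=w
save('fin',cv2.convertScaleAbs(o,alpha=1.7,beta=15))
E
```

```text
[ 0.138  9.045  1.584  1.621  0.023 -0.035] rx mm -3.519613739894706 sd tz 0.035
t 17.23 pos [ 0.5126 -0.0346  0.0808] yaw 91.18 shift [-1.9  0.4  0.3] roll 0.0205 q [-19.  -7. -24.  73.   0.  70.]
```

View pics/fin.png

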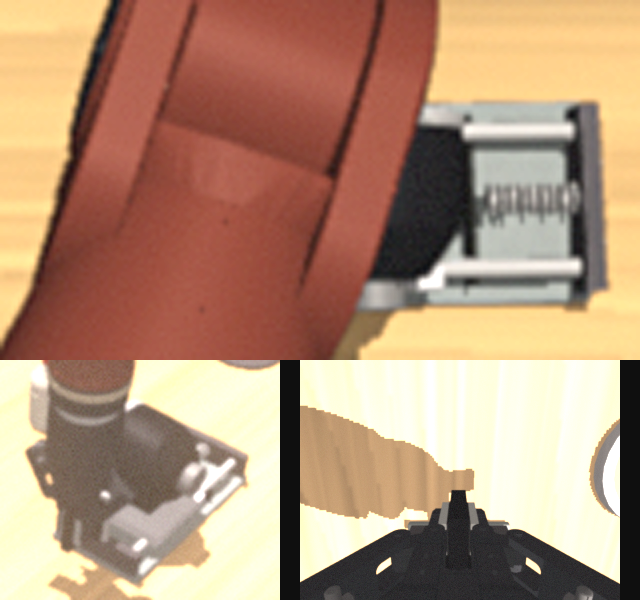

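The lug holds squarely on the pad at 9.0 N. The twist is near zero and the lamp is about 15 mm back, so I'm handing in.

```bash
python3 -c "
from h import *
print(r.close_job())"
```

```text
the job is handed in; nothing more can be done
None
```

The lug is out of its pocket, held upright and square against the lamp pad at about 9.0 N with the lamp about 15 mm back (worked out from force and arm position), and the job was handed in at about 17 s; centring rests on the pad position measured before contact, since the gripper hid the foot.

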